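Close up the staining desk

TASK

Close up the staining desk for the night. First put the aluminium snuffer cap over the wick of the spirit lamp, before you pick up any of the lids. Then close the glass bowl, the clear cup and the small jar, each with the steel lid that fits its mouth, so that every cover sits fully down and level; leave the four vessels standing where they are.

Things in the scene. Friction and masses are not known exactly. Their poses are not given: they have to be found in the camera images.
- spirit_lamp: Squat round glass spirit lamp, brass collar, upright wick; loose, 0.2-0.33 kg. 68 mm across up to 30 mm height, then a conical shoulder up to the collar (30 mm across, 58 to 67 mm high); thin wick, tip at 84 mm. The cap goes over wick and collar and rests on the shoulder, its origin then 49 mm above the lamp's underside. Origin: centre of its underside, z up.
- glass_bowl: Large round straight-sided glass dish (crystallising dish), loose, 0.32 to 0.52 kg. 122 mm across, rim 68 mm high, mouth about 114 mm across. Takes lid_large, whose origin then stands 58 mm above the dish's underside. Origin: centre of its underside, z up.
- clear_cup: Small clear cup, wider at the top, loose, 0.16 to 0.26 kg. 72 mm across the rim, rim 54 mm high, mouth about 64 mm across. Takes lid_medium, whose origin then stands 44 mm above the cup's underside. Origin: centre of its underside, z up.
- label_jar: Small clear glass jar with a neck, loose, 0.16 to 0.26 kg. 54 mm across the body, neck 44 mm across, rim 56 mm high, mouth about 39 mm across. Takes lid_small, whose origin then stands 46 mm above the jar's underside. Origin: centre of its underside, z up.
- lamp_cap: Plain aluminium snuffer cap, an upright cylinder with a slightly domed closed top and open below: 42 mm across outside, 38 mm inside, 43 mm high, inside height 39 mm, about 0.03 kg; stands on its open rim. Goes on the spirit lamp. Round, so yaw does not matter. Origin: centre of its open lower rim, z up.
- lid_large: Largest steel slip-in lid, black knob up, 0.15 kg. Flange 127 mm across, 3 mm thick, underside 10 mm above the origin; below it a conical boss, 106 mm across at the flange, 86 mm at its foot, goes into a mouth till the flange lies on its rim. Knob: round, 20 mm across, 20 to 37 mm above the origin. Fits the glass bowl. Origin: centre of the boss foot, on the desk at first, z up.
- lid_medium: Middle steel slip-in lid, black knob up, 0.08 kg. Flange 76 mm across, 3 mm thick, underside 10 mm above the origin; below it a conical boss, 59 mm across at the flange, 41 mm at its foot, goes into a mouth till the flange lies on its rim. Knob: round, 20 mm across, 20 to 37 mm above the origin. Fits the clear cup. Origin: centre of the boss foot, on the desk at first, z up.
- lid_small: Smallest steel slip-in lid, black knob up, 0.04 kg. Flange 50 mm across, 3 mm thick, underside 10 mm above the origin; below it a conical boss, 33 mm across at the flange, 21 mm at its foot, goes into a mouth till the flange lies on its rim. Knob: round, 20 mm across, 20 to 37 mm above the origin. Fits the small jar. Origin: centre of the boss foot, on the desk at first, z up.
Mind the look-alikes: they are no part of the job. What is shaped like the lid_small but pink is not meant.

How it is judged:
By the outcome, as a careful person would: the job done as asked, in the order asked, and still so for the second after the job is handed in, with the robot touching nothing.
It also fails if it takes over 88 s, if anything falls off the work surface, if the arm or the gripper's body presses on something with over 40 N, if the wrist force passes 120 N, or if a joint passes its speed limit or range.

ROBOT

A 6-joint arm with a two-finger parallel gripper is mounted at the origin on a cart in front of the work surface, level with it; the furniture and walls round the work are solid. World frame = base frame: x ahead of the robot, y to its left, z up, the work surface at z = 0. Lengths are in m, angles in degrees, forces in N, time in s.
With the tool pointing down it reaches from about 0.25 to 0.725 m from the base axis. Payload 9.7 kg.
Tool frame: the origin (TCP) lies midway between the tips of the shut fingers; the grasp point (between the pads) lies 19 mm behind it (grip_point_offset is the distance from the TCP to the grasp point, in m); y points along the fingers, z is the direction in which the jaws open and shut, and the axes are right-handed (so a half turn about y gives the same grasp; the last joint's range is limited). The gripper opens to 85 mm and grips with 20 to 120 N. Pads are 22 mm wide; open, the fingers measure 114 mm over their backs; the gripper's body (76 mm by 85 mm) begins 54 mm behind the grasp point. The pads swing forward as they close: fully open they stand 13 mm farther back than shut.
Start: joints at [-69.099, 4.979, 10.078, 95.1, 0, 90], TCP at [0.196, -0.514, 0.231] pointing down, gripper open.
Joint ranges: [-179.16, 179.16], [-48.56, 103.87], [-65.8, 70.77], [-126.05, 130.52], [-82.76, 87.17], [-180, 180]. Speed limits (degrees/s): [127.2, 127.2, 147.25, 180, 180, 180].

INTERFACE

Orientations are given as [roll, pitch, yaw] about the fixed x, y, z axes, in that order (R = Rz(yaw) Ry(pitch) Rx(roll)).
In Python, from workcell import get_obs, camera, job_done, grip_point_offset gives the robot as it stands.
- The arm moves only by the tool move_arm, never from a script. Its argument "deltas" is a list that holds one entry, the list of rows, each a list of 4 numbers: the shift along the tool's x, y, z in m, then the turn about the tool's y in degrees. A call has 1 to 5 rows; each row is the pose to reach, as a shift and turn from the pose commanded when the call began, along the tool's axes at that moment; what a row does not reach only later rows make up. A row lasts 1/10 s, in which the tool goes at most 50 mm and 8.59 degrees, less where a joint would pass 70% of its speed; a pose out of reach is approached as far as the arm can. A call with a gripper value outside its range is refused whole. "claw" is the finger opening in m, from 0 to 0.0854, set as the call begins (left out, the last holds). The fingers move at their own pace and stop on an object; "newtons" is the grip in N (left out, the last holds). Time passes only in rows, so rows that repeat a pose let the fingers close. It gives the time, the measured TCP pose, the force and the opening at its end, in the units of the state.
- get_obs(): the state, without advancing time (a new reading comes with each control period).
- camera(name): name is "scene" or "top"; returns a dict with "color" (480x640x3 uint8, blue, green, red), "range_z" (480x640 float32, m along the optical axis (not along the pixel's ray), 0 where there is no reading), "fx", "fy", "cx", "cy" (pixels), "T" (4x4, takes a point from camera to world coordinates). Camera axes: x right, y down, z forward; pixel columns grow to the right and rows downward; lengths in m; the calibration is good to about 2 mm. A picture is of the moment at which its call begins.
- job_done(): hands the job in, once; it reports no verdict.
The state is a dict: "time": time; "q": joint angles; "qd": joint speeds; "joint_efforts": joint torques, N m; "ee_pos": TCP position; "tcp_rot": TCP orientation; "wrist_force": force on the tool from outside, world axes, zero at the start; "torque": the same for the moment, N m; "opening": finger opening in m.
Only numpy, scipy, OpenCV 4.12 (cv2) and the standard library are available. Lean on these libraries where they do the work, as an engineer would, in place of code of your own. Each camera call takes 0.05 s, during which the arm holds its last target. There are 200 camera calls.

## Working session

There is one attempt and no reset: what is moved stays moved. The work goes in short steps, Python scripts to look and compute and a tool call to move; the robot and the scene stay as the last step left them, time stands still between calls to the robot, and variables do not carry over. Pictures are saved under pics/ and viewed, about 12 in all and at most 16, crops included, and the job is handed in when it is done.

Besides the shell and the picture viewer there is one more tool, called after ">>>" as name([rows], argument=value, ...), one row to a line, values as JSON. move_arm: Moves the arm, as the interface text tells. Its arguments: {"type":"object","properties":{"deltas":{"type":"array"},"claw":{"type":"number"},"newtons":{"type":"number"}},"required":["deltas"]}

```bash
mkdir -p pics; ls
python3 - <<'E'
from workcell import *
import cv2,numpy as np
print(get_obs(),grip_point_offset)
for n in("scene","top"):
    c=camera(n);cv2.imwrite(f"pics/{n}0.png",c["color"]);np.savez(f"{n}0.npz",**c);print(n,c["fx"],c["cx"],c["cy"],c["T"].round(3).tolist())
E
```

```text
pics
{'time': 0.0, 'q': array([-6.90976554e+01,  5.00918276e+00,  1.00337370e+01,  9.51001922e+01,
        3.55243926e-04,  9.00020966e+01]), 'qd': array([-0.0100222 , -0.00388613, -0.00666796, -0.13617002,  0.00281139,
       -0.01140316]), 'joint_efforts': array([-8.20456426e-04, -5.20386279e+01,  4.64807868e+01,  1.61618058e-02,
       -8.87599822e-05,  2.29005610e-05]), 'ee_pos': array([ 0.19614263, -0.51357877,  0.23059505]), 'tcp_rot': array([-9.00756380e+01,  3.52475813e-04, -1.59099753e+02]), 'wrist_force': array([-0.20285778, -0.78289914,  0.02906249]), 'torque': array([-0.00454375, -0.00160532, -0.02020557]), 'opening': 0.08516544769518467} 0.0187
scene 617.0706064348792 332.42828298611414 237.5525887388276 [[-0.726, -0.396, 0.562, -0.172], [-0.688, 0.418, -0.594, 0.751], [0.0, -0.817, -0.576, 0.754], [0.0, 0.0, 0.0, 1.0]]
top 501.5066530734273 318.90482877216846 234.24739930911946 [[0.018, -0.998, 0.063, 0.449], [-0.999, -0.016, 0.028, -0.002], [-0.027, -0.063, -0.998, 0.956], [0.0, 0.0, 0.0, 1.0]]
```

View pics/scene0.png

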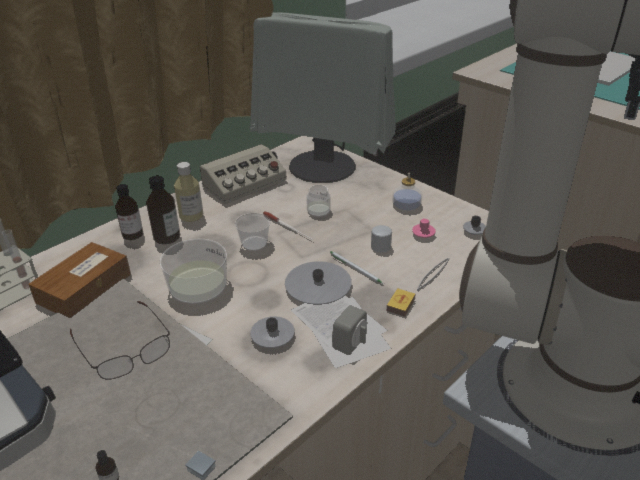

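View pics/top0.png

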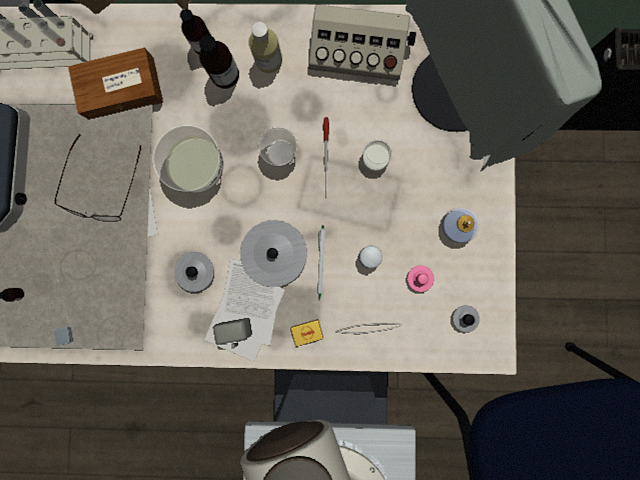

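```bash
cat > h.py <<'E'
import cv2,numpy as np
def ray(c,u,v,z):
    T=c["T"];d=T[:3,:3]@[(u-c["cx"])/c["fx"],(v-c["cy"])/c["fy"],1]
    return T[:3,3]+d*(z-T[2,3])/d[2]
def proj(c,P):
    T=c["T"];p=(np.asarray(P)-T[:3,3])@T[:3,:3]
    return np.stack([p[...,0]/p[...,2]*c["fx"]+c["cx"],p[...,1]/p[...,2]*c["fy"]+c["cy"]],-1)
def tile(c,x,y,z,half,n=200,circ=()):
    """orthographic patch at height z; image right=-y, down=-x"""
    a=np.linspace(half,-half,n);X,Y=np.meshgrid(x+a,y+a,indexing="ij")
    uv=proj(c,np.stack([X,Y,np.full_like(X,z)],-1)).astype(np.float32)
    im=cv2.remap(c["color"],uv[...,0],uv[...,1],cv2.INTER_CUBIC)
    k=n/2/half
    for r in circ: cv2.circle(im,(n//2,n//2),int(r*k),(0,0,255),1)
    cv2.line(im,(n//2-6,n//2),(n//2+6,n//2),(0,255,0),1);cv2.line(im,(n//2,n//2-6),(n//2,n//2+6),(0,255,0),1)
    return im
E
cat > objs.py <<'E'
# name: (u,v in top, plane z, half, circle r)
O=dict(bowl=(187,158,.068,.08,.061),cup=(278,147,.054,.05,.036),jar=(376,155,.056,.05,.022),lamp=(465,223,.067,.05,.015),
 cap=(370,258,.042,.05,.021),large=(273,254,.013,.08,.0635),medium=(194,272,.013,.05,.038),small=(465,320,.013,.05,.025))
E
cat > m.py <<'E'
from h import *;from objs import O
t=dict(np.load("top0.npz"));s=dict(np.load("scene0.npz"))
for nm,c in(("t",t),("s",s)):
    r=[]
    for k,(u,v,z,h,cr) in O.items():
        x,y,_=ray(t,u,v,z); r.append(tile(c,x,y,z,h,circ=(cr,)));
        if nm=="t":print(k,round(x,4),round(y,4))
    cv2.imwrite(f"pics/m{nm}.png",np.vstack([np.hstack(r[:4]),np.hstack(r[4:])]))
E
python3 m.py
```

```text
bowl 0.6384 0.2629
cup 0.6638 0.1004
jar 0.6508 -0.0781
lamp 0.5287 -0.2352
cap 0.4645 -0.0705
large 0.4693 0.1097
medium 0.4327 0.2584
small 0.3535 -0.2493
```

View pics/mt.png

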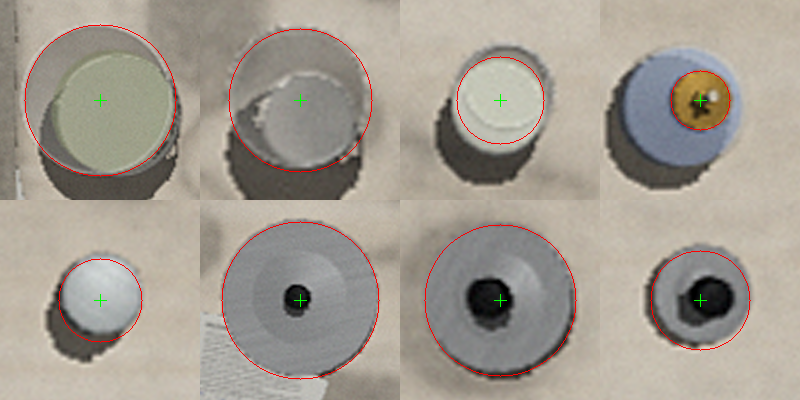

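View pics/ms.png

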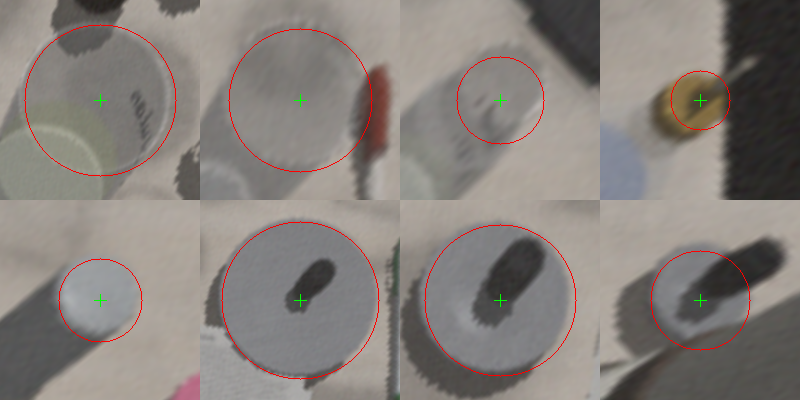

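Run:
```python
from h import *
t=dict(np.load("top0.npz"));s=dict(np.load("scene0.npz"))
L=[(.6555,-.0795,.056,.022),(.5287,-.2352,.067,.015),(.4665,-.0705,.040,.021),(.3555,-.2493,.013,.025)]
cv2.imwrite("pics/z1.png",np.vstack([np.hstack([tile(c,x,y,z,.036,200,(r,)) for x,y,z,r in L]) for c in(t,s)]))
```

```text
(no output)
```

View pics/z1.png

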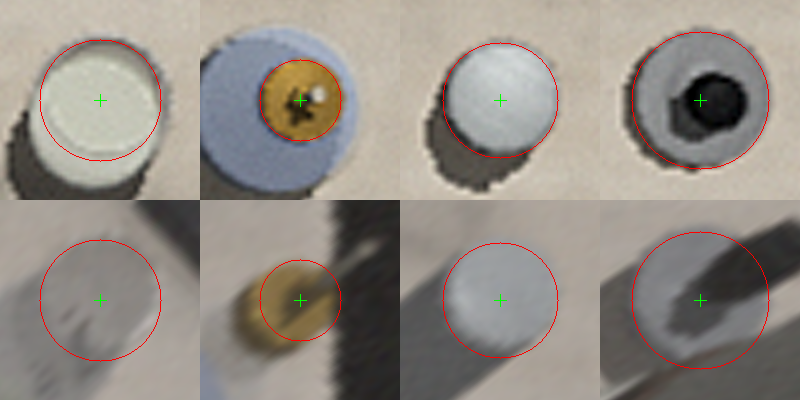

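Run:
```python
from h import *
P=[]
for n in("top0","scene0"):
    c=dict(np.load(n+".npz"));v,u=np.mgrid[:480,:640];d=c["range_z"]
    p=np.stack([(u-c["cx"])/c["fx"]*d,(v-c["cy"])/c["fy"]*d,d],-1)[d>0]
    P.append(p@c["T"][:3,:3].T+c["T"][:3,3])
P=np.vstack(P)
m=(P[:,2]>.09)&(P[:,0]>.3)&(P[:,0]<.95)&(abs(P[:,1])<.6)
Q=P[m]
for k,(x,y) in dict(bowl=(.6384,.2629),cup=(.6638,.1004),jar=(.6555,-.0798),lamp=(.5287,-.235)).items():
    d=np.hypot(Q[:,0]-x,Q[:,1]-y);
    for i in np.argsort(d)[[0,20]]: print(k,d[i].round(3),Q[i].round(3))
```

```text
bowl 0.156 [0.791 0.234 0.091]
bowl 0.16 [0.794 0.224 0.091]
cup 0.163 [0.823 0.135 0.094]
cup 0.167 [0.794 0.204 0.094]
jar 0.139 [ 0.704 -0.21   0.116]
jar 0.142 [ 0.711 -0.211  0.111]
lamp 0.089 [ 0.616 -0.253  0.097]
lamp 0.094 [ 0.62  -0.255  0.111]
```

>>> move_arm([
  [[-0.035,0,-0.028,-8],[-0.07,0,-0.056,-16],[-0.105,0,-0.084,-24],[-0.14,0,-0.112,-32],[-0.175,0,-0.14,-40]],
])

```text
time: 0.6
ee_pos: [0.3101, -0.3189, 0.231]
tcp_rot: [-90.0, 0.0, -118.8]
wrist_force: [-0.6, -1.4, -0.3]
opening: 0.0856
```

>>> move_arm([
  [[-0.049,0,0.0026,-7.3],[-0.097,0,0.0052,-14.6],[-0.146,0,0.0078,-21.8],[-0.194,0,0.0104,-29.1],[-0.242,0,0.013,-29.1]],
], claw=0.065)

```text
time: 1.1
ee_pos: [0.4394, -0.1135, 0.2312]
tcp_rot: [-90.0, -0.0, -89.7]
wrist_force: [0.5, -0.6, 0.1]
opening: 0.0648
```

>>> move_arm([
  [[0,0,0,0],[0,0,0,0]],
])

```text
time: 1.3
ee_pos: [0.4389, -0.1145, 0.2308]
tcp_rot: [-90.1, 0.0, -89.8]
wrist_force: [-0.4, 0.3, -0.1]
opening: 0.0651
```

>>> move_arm([
  [[-0.022,0.03,0.014,-0.2],[-0.044,0.06,0.028,-0.2],[-0.044,0.11,0.028,-0.2],[-0.044,0.155,0.028,-0.2],[-0.044,0.185,0.028,-0.2]],
])

```text
time: 1.8
ee_pos: [0.4648, -0.0726, 0.043]
tcp_rot: [-90.2, 0.0, -89.9]
wrist_force: [0.3, -0.5, -0.2]
opening: 0.0647
```

>>> move_arm([
  [[0,0.02,0,0],[0,0.036,0,0],[0,0.036,0,0],[0,0.036,0,0]],
])

```text
time: 2.2
ee_pos: [0.4665, -0.0725, 0.0107]
tcp_rot: [-90.0, -0.0, -89.9]
wrist_force: [0.7, 0.5, 0.7]
opening: 0.0647
```

>>> move_arm([
  [[0,0,0,0],[0,0,0,0],[0,0,0,0],[0,0,0,0],[0,0,0,0]],
], claw=0.03, newtons=25)

```text
time: 2.7
ee_pos: [0.4675, -0.0719, 0.0116]
tcp_rot: [-89.9, -0.1, -89.8]
wrist_force: [-1.6, -1.7, 6.0]
opening: 0.0405
```

```bash
cat > snap.py <<'E'
import sys;from workcell import *;import numpy as np,cv2
for n in("scene","top"):
    c=camera(n);np.savez(n+"1.npz",**c);cv2.imwrite(f"pics/{n}_{sys.argv[1]}.png",c["color"])
o=get_obs();print(o["time"],o["ee_pos"].round(4),o["opening"],o["wrist_force"].round(1),o["tcp_rot"].round(1))
E
python3 snap.py a; python3 -c "
import cv2;a=cv2.imread('pics/scene_a.png')[100:340,260:500];cv2.imwrite('pics/a.png',cv2.resize(a,(500,500)))"
```

```text
2.8 [ 0.4675 -0.0719  0.0116] 0.040426790880764174 [-1.3 -2.1  7.3] [-89.9  -0.1 -89.8]
```

View pics/a.png

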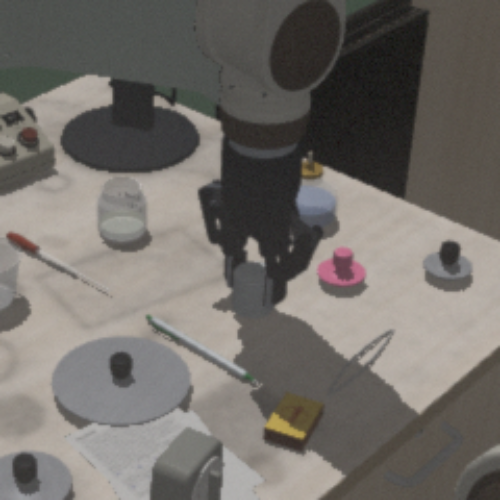

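>>> move_arm([
  [[0,-0.025,0,0],[0,-0.07,0,0],[0,-0.115,0,0],[0.04,-0.125,0.015,0],[0.08,-0.125,0.03,0]],
])

```text
time: 3.3
ee_pos: [0.499, -0.1521, 0.1391]
tcp_rot: [-89.7, -0.1, -89.7]
wrist_force: [0.5, 0.1, -0.2]
opening: 0.0407
```

>>> move_arm([
  [[0.04,0,0.015,0],[0.075,0,0.028,0],[0.084,0,0.032,0],[0.084,0,0.032,0],[0.084,0,0.032,0]],
])

```text
time: 3.8
ee_pos: [0.5291, -0.2345, 0.1353]
tcp_rot: [-90.0, 0.0, -89.8]
wrist_force: [-1.0, 0.2, -0.7]
opening: 0.0403
```

```bash
python3 snap.py b
python3 - <<'E'
from h import *
s=dict(np.load("scene1.npz"));t=dict(np.load("top1.npz"))
a=cv2.resize(s["color"][60:260,300:500],(400,400),interpolation=cv2.INTER_CUBIC);b=cv2.resize(t["color"][130:330,360:560],(400,400),interpolation=cv2.INTER_CUBIC)
cv2.imwrite("pics/b.png",np.hstack([a,b]))
E
```

```text
3.9 [ 0.5292 -0.234   0.1356] 0.040741489974910824 [-0.2  0.2  0. ] [-90.    0.  -89.7]
```

View pics/b.png

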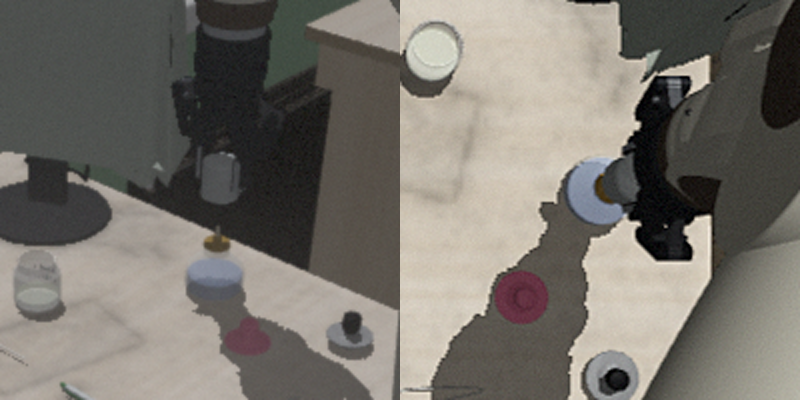

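>>> move_arm([
  [[0.002,0.02,0,0],[0.002,0.04,0,0],[0.002,0.055,0,0],[0.002,0.063,0,0],[0.002,0.068,0,0]],
])

```text
time: 4.4
ee_pos: [0.5292, -0.2367, 0.0669]
tcp_rot: [-90.0, 0.0, -89.8]
wrist_force: [0.6, 0.5, -1.0]
opening: 0.0407
```

>>> move_arm([
  [[0,0.002,0,0],[0,0.004,0,0],[0,0.005,0,0],[0,0.005,0,0]],
])

```text
time: 4.8
ee_pos: [0.5295, -0.2373, 0.0625]
tcp_rot: [-90.0, -0.0, -89.8]
wrist_force: [0.0, 0.6, -1.0]
opening: 0.0405
```

>>> move_arm([
  [[0,0.001,0,0],[0,0.002,0,0],[0,0.002,0,0]],
])

```text
time: 5.1
ee_pos: [0.5296, -0.2374, 0.0605]
tcp_rot: [-90.0, -0.0, -89.8]
wrist_force: [0.8, -0.2, -0.1]
opening: 0.0408
```

>>> move_arm([
  [[0,0.001,0,0],[0,0.002,0,0],[0,0.002,0,0]],
])

```text
time: 5.4
ee_pos: [0.53, -0.2377, 0.0596]
tcp_rot: [-89.9, -0.1, -89.8]
wrist_force: [-1.2, -0.8, 8.0]
opening: 0.0407
```

>>> move_arm([
  [[0,0,0,0],[0,0,0,0],[0,0,0,0]],
], claw=0.062)

```text
time: 5.7
ee_pos: [0.5292, -0.2371, 0.0579]
tcp_rot: [-90.0, 0.0, -89.8]
wrist_force: [-0.2, 0.1, -0.2]
opening: 0.0624
```

>>> move_arm([
  [[0,-0.02,0,0],[0,-0.06,0,0],[0,-0.11,0,0],[0,-0.12,-0.03,0],[0,-0.12,-0.07,0]],
])

```text
time: 6.2
ee_pos: [0.4604, -0.2378, 0.1804]
tcp_rot: [-89.8, -0.1, -89.7]
wrist_force: [-1.7, -1.2, -0.2]
opening: 0.062
```

>>> move_arm([
  [[0,0,-0.05,0],[0.005,0,-0.09,0],[0.013,0,-0.103,0],[0.013,0,-0.103,0],[0.013,0,-0.103,0]],
], claw=0.045)

```text
time: 6.7
ee_pos: [0.3566, -0.2509, 0.1783]
tcp_rot: [-90.0, -0.0, -89.8]
wrist_force: [1.5, 0.2, 0.6]
opening: 0.0453
```

```bash
python3 snap.py c
python3 - <<'E'
from h import *
s=dict(np.load("scene1.npz"));t=dict(np.load("top1.npz"))
a=cv2.resize(s["color"][130:250,330:450],(400,400),interpolation=cv2.INTER_CUBIC);b=cv2.resize(t["color"][200:350,400:550],(400,400),interpolation=cv2.INTER_CUBIC)
cv2.imwrite("pics/c.png",np.hstack([a,b]))
E
```

```text
6.8 [ 0.3571 -0.2506  0.178 ] 0.045391145103062004 [ 0.1 -0.2  0.3] [-90.    0.  -89.8]
```

View pics/c.png

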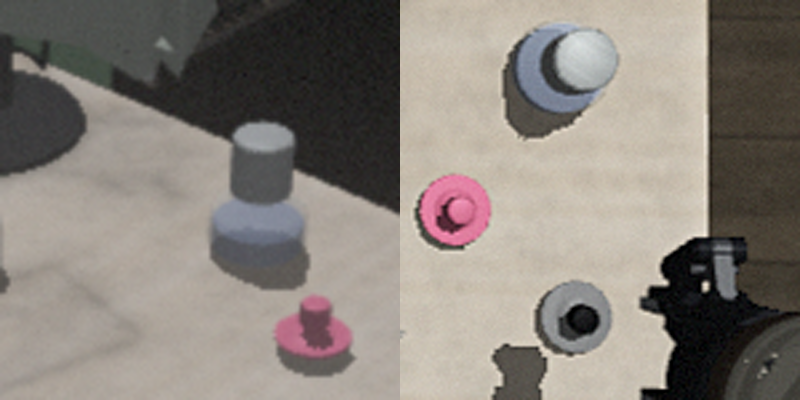

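>>> move_arm([
  [[-0.001,0.045,-0.001,0],[-0.001,0.09,-0.001,0],[-0.001,0.13,-0.001,0],[-0.001,0.15,-0.001,0],[-0.001,0.16,-0.001,0]],
])

```text
time: 7.3
ee_pos: [0.3549, -0.2487, 0.0158]
tcp_rot: [-90.2, 0.1, -89.7]
wrist_force: [-0.9, -0.1, 0.6]
opening: 0.0448
```

>>> move_arm([
  [[0,0,0,0],[0,0,0,0],[0,0,0,0],[0,0,0,0]],
], claw=0.008)

```text
time: 7.7
ee_pos: [0.3561, -0.2503, 0.0194]
tcp_rot: [-89.9, -0.1, -89.8]
wrist_force: [0.3, -0.7, -0.5]
opening: 0.0187
```

>>> move_arm([
  [[0,0,0,0],[0,0,0,0],[0,0,0,0]],
])

```text
time: 8.0
ee_pos: [0.3558, -0.2502, 0.0189]
tcp_rot: [-89.9, -0.0, -89.8]
wrist_force: [-0.0, -0.1, 4.4]
opening: 0.0187
```

>>> move_arm([
  [[0,-0.02,0,0],[0,-0.06,0,0],[0,-0.105,0,0],[-0.01,-0.14,0.02,0],[-0.03,-0.15,0.05,0]],
])

```text
time: 8.5
ee_pos: [0.4063, -0.2208, 0.1726]
tcp_rot: [-89.7, -0.2, -90.0]
wrist_force: [1.6, 0.3, -0.4]
opening: 0.0188
```

>>> move_arm([
  [[-0.023,0,0.041,0],[-0.046,0,0.082,0],[-0.069,0,0.123,0],[-0.092,0,0.164,0],[-0.115,0,0.205,0]],
])

```text
time: 9.0
ee_pos: [0.6113, -0.1027, 0.1679]
tcp_rot: [-90.0, -0.0, -89.8]
wrist_force: [0.4, -0.2, -0.2]
opening: 0.0187
```

>>> move_arm([
  [[-0.016,0,0.028,0],[-0.0245,0,0.045,0],[-0.0245,0,0.045,0],[-0.0245,0,0.045,0]],
])

```text
time: 9.4
ee_pos: [0.6545, -0.0793, 0.1675]
tcp_rot: [-90.1, 0.0, -89.8]
wrist_force: [0.3, 0.3, -0.2]
opening: 0.019
```

```bash
python3 snap.py d
python3 - <<'E'
from h import *
s=dict(np.load("scene1.npz"));t=dict(np.load("top1.npz"))
a=cv2.resize(s["color"][60:240,230:410],(400,400),interpolation=cv2.INTER_CUBIC);b=cv2.resize(t["color"][70:250,290:470],(400,400),interpolation=cv2.INTER_CUBIC)
cv2.imwrite("pics/d.png",np.hstack([a,b]))
print(proj(s,[.6555,-.0798,.148]))
E
```

```text
9.5 [ 0.6541 -0.0799  0.1683] 0.018763008945392876 [-0.8 -0.3 -1.1] [-90.   -0.  -89.8]
[318.47366472 152.37426297]
```

View pics/d.png

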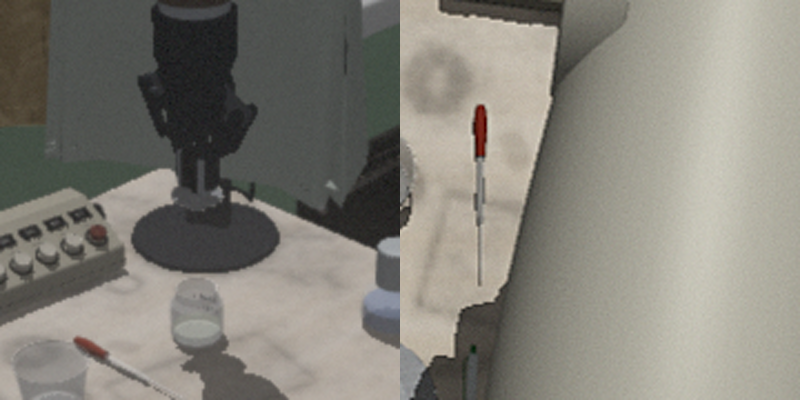

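>>> move_arm([
  [[0.001,0.03,0.001,0],[0.001,0.06,0.001,0],[0.001,0.08,0.001,0],[0.001,0.09,0.001,0],[0.001,0.097,0.001,0]],
])

```text
time: 10.0
ee_pos: [0.6552, -0.0808, 0.0712]
tcp_rot: [-90.0, -0.0, -89.8]
wrist_force: [-0.1, -0.1, -0.2]
opening: 0.0188
```

>>> move_arm([
  [[0,0.0015,0,0],[0,0.003,0,0],[0,0.005,0,0],[0,0.005,0,0]],
])

```text
time: 10.4
ee_pos: [0.6561, -0.0803, 0.0667]
tcp_rot: [-90.0, -0.0, -89.8]
wrist_force: [0.5, 0.1, -0.8]
opening: 0.0187
```

>>> move_arm([
  [[0,0.0015,0,0],[0,0.0015,0,0]],
])

```text
time: 10.6
ee_pos: [0.6562, -0.0803, 0.0652]
tcp_rot: [-89.9, -0.0, -89.8]
wrist_force: [-0.0, 0.5, 0.8]
opening: 0.019
```

>>> move_arm([
  [[0,0.0015,0,0],[0,0.0015,0,0]],
])

```text
time: 10.8
ee_pos: [0.6564, -0.0803, 0.0649]
tcp_rot: [-89.9, -0.0, -89.8]
wrist_force: [-1.0, 0.9, 7.7]
opening: 0.0189
```

>>> move_arm([
  [[0,0,0,0],[0,0,0,0],[0,0,0,0]],
], claw=0.045)

```text
time: 11.1
ee_pos: [0.6557, -0.0803, 0.0629]
tcp_rot: [-90.0, 0.0, -89.8]
wrist_force: [-0.8, 0.6, -0.9]
opening: 0.045
```

>>> move_arm([
  [[0,-0.02,0,0],[0,-0.06,0,0],[0,-0.1,0,0],[-0.03,-0.1,-0.03,0],[-0.063,-0.1,-0.062,0]],
])

```text
time: 11.6
ee_pos: [0.5943, -0.0176, 0.1643]
tcp_rot: [-89.9, -0.0, -89.9]
wrist_force: [0.1, 1.3, -0.6]
opening: 0.0448
```

>>> move_arm([
  [[-0.033,0,-0.033,0],[-0.066,0,-0.066,0],[-0.1,0,-0.1,0],[-0.127,0,-0.125,0],[-0.127,0,-0.125,0]],
])

```text
time: 12.1
ee_pos: [0.4658, 0.1114, 0.1638]
tcp_rot: [-90.0, 0.0, -89.6]
wrist_force: [0.3, 0.1, -0.3]
opening: 0.0448
```

>>> move_arm([
  [[0,0,0,0],[0,0,0,0]],
])

```text
time: 12.3
ee_pos: [0.4687, 0.1087, 0.1632]
tcp_rot: [-90.0, -0.0, -89.8]
wrist_force: [0.5, -0.1, -0.2]
opening: 0.0452
```

```bash
python3 snap.py e
python3 - <<'E'
from h import *
s=dict(np.load("scene1.npz"));t=dict(np.load("top1.npz"))
r=[tile(t,.6555,-.0798,.0575,.04,267,(.025,)),tile(s,.6555,-.0798,.0575,.04,267,(.025,)),cv2.resize(s["color"][170:230,290:350],(266,267),interpolation=cv2.INTER_CUBIC)]
cv2.imwrite("pics/e.png",np.hstack(r))
E
```

```text
12.4 [0.4688 0.1084 0.163 ] 0.04498094318830907 [ 0.7 -0.1  0. ] [-90.   -0.  -89.9]
```

View pics/e.png

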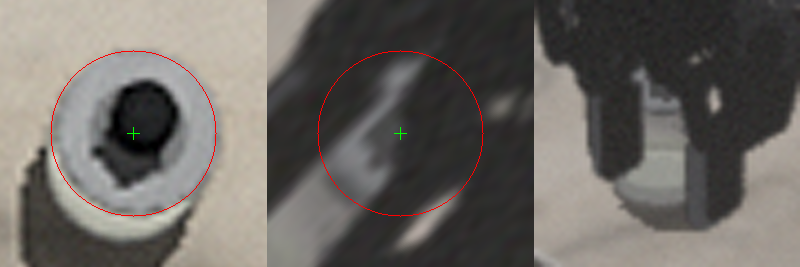

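>>> move_arm([
  [[-0.001,0.045,0,0],[-0.001,0.09,0,0],[-0.001,0.125,0,0],[-0.001,0.14,0,0],[-0.001,0.146,0,0]],
])

```text
time: 12.9
ee_pos: [0.4673, 0.1091, 0.015]
tcp_rot: [-90.2, -0.0, -89.9]
wrist_force: [-0.5, 0.3, 0.2]
opening: 0.0452
```

>>> move_arm([
  [[0,0,0,0],[0,0,0,0],[0,0,0,0],[0,0,0,0]],
], claw=0.008, newtons=40)

```text
time: 13.3
ee_pos: [0.4689, 0.1101, 0.0183]
tcp_rot: [-89.9, 0.0, -89.8]
wrist_force: [0.2, -0.9, 2.0]
opening: 0.0183
```

>>> move_arm([
  [[0,0,0,0],[0,0,0,0],[0,0,0,0]],
])

```text
time: 13.6
ee_pos: [0.4689, 0.1101, 0.0183]
tcp_rot: [-89.9, 0.0, -89.8]
wrist_force: [-0.6, -1.0, 6.0]
opening: 0.0184
```

>>> move_arm([
  [[0,-0.01,0,0],[0,-0.035,0,0],[0,-0.075,0,0],[0,-0.115,0,0],[-0.015,-0.14,0.017,0]],
])

```text
time: 14.1
ee_pos: [0.4847, 0.1246, 0.1613]
tcp_rot: [-89.9, 0.0, -89.9]
wrist_force: [1.5, -0.1, -1.2]
opening: 0.0185
```

>>> move_arm([
  [[-0.03,0,0.033,0],[-0.06,0,0.066,0],[-0.09,0,0.1,0],[-0.12,0,0.133,0],[-0.138,0,0.1525,0]],
])

```text
time: 14.6
ee_pos: [0.6383, 0.2657, 0.1563]
tcp_rot: [-90.1, 0.0, -89.7]
wrist_force: [-1.0, -0.0, -1.9]
opening: 0.0179
```

>>> move_arm([
  [[0,0,0,0],[0,0,0,0],[0,0,0,0],[0,0,0,0]],
])

```text
time: 15.0
ee_pos: [0.6367, 0.263, 0.1582]
tcp_rot: [-90.0, 0.0, -89.8]
wrist_force: [-0.7, -0.1, -1.3]
opening: 0.0184
```

```bash
python3 snap.py f
python3 - <<'E'
from h import *
from workcell import get_obs
s=dict(np.load("scene1.npz"));z=get_obs()["ee_pos"][2]-.0183+.0125
a=tile(s,.6384,.2629,z,.09,350,(.0635,))
b=cv2.resize(s["color"][100:320,120:340],(400,400),interpolation=cv2.INTER_CUBIC)
b=b[:350];cv2.imwrite("pics/f.png",np.hstack([a,b]))
E
```

```text
15.1 [0.6368 0.2631 0.1582] 0.01845264344379856 [ 0.1  0.2 -1.1] [-90.    0.  -89.8]
```

View pics/f.png

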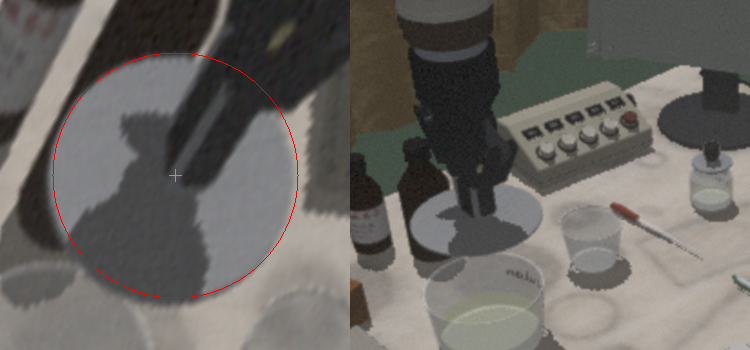

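>>> move_arm([
  [[0,0.025,0.002,0],[0,0.045,0.002,0],[0,0.06,0.002,0],[0,0.07,0.002,0],[0,0.076,0.002,0]],
])

```text
time: 15.6
ee_pos: [0.6389, 0.2634, 0.0807]
tcp_rot: [-90.0, -0.0, -89.8]
wrist_force: [-0.1, 0.1, -1.2]
opening: 0.0181
```

>>> move_arm([
  [[0,0.0015,0,0],[0,0.003,0,0],[0,0.004,0,0],[0,0.004,0,0]],
])

```text
time: 16.0
ee_pos: [0.6393, 0.2638, 0.0777]
tcp_rot: [-90.0, 0.0, -89.8]
wrist_force: [0.1, 0.2, -1.1]
opening: 0.0183
```

>>> move_arm([
  [[0,0.001,0,0],[0,0.001,0,0]],
])

```text
time: 16.2
ee_pos: [0.6392, 0.2637, 0.0764]
tcp_rot: [-90.0, 0.0, -89.8]
wrist_force: [-0.4, -0.1, -0.5]
opening: 0.018
```

>>> move_arm([
  [[0,0.0015,0,0],[0,0.0015,0,0]],
])

```text
time: 16.4
ee_pos: [0.6393, 0.2637, 0.0762]
tcp_rot: [-89.9, 0.0, -89.8]
wrist_force: [-2.8, -0.7, 5.8]
opening: 0.0183
```

>>> move_arm([
  [[0,0,0,0],[0,0,0,0],[0,0,0,0]],
], claw=0.045)

```text
time: 16.7
ee_pos: [0.6391, 0.2636, 0.0747]
tcp_rot: [-90.0, 0.0, -89.8]
wrist_force: [0.6, -0.3, 0.3]
opening: 0.045
```

>>> move_arm([
  [[0,-0.02,0,0],[0,-0.055,0,0],[0,-0.09,0,0],[0,-0.09,-0.04,0],[0.002,-0.09,-0.085,0]],
])

```text
time: 17.2
ee_pos: [0.555, 0.2618, 0.1653]
tcp_rot: [-89.9, 0.1, -89.9]
wrist_force: [-1.0, 0.6, 0.9]
opening: 0.045
```

>>> move_arm([
  [[0,0,-0.045,0],[0.003,0,-0.09,0],[0.003,0,-0.121,0],[0.003,0,-0.121,0],[0.003,0,-0.121,0]],
])

```text
time: 17.7
ee_pos: [0.433, 0.2582, 0.1653]
tcp_rot: [-89.9, 0.0, -89.8]
wrist_force: [0.4, -0.0, 0.0]
opening: 0.045
```

>>> move_arm([
  [[0,0,0,0],[0,0,0,0]],
])

```text
time: 17.9
ee_pos: [0.4339, 0.2579, 0.1645]
tcp_rot: [-90.0, -0.0, -89.8]
wrist_force: [0.1, -0.4, 0.3]
opening: 0.0451
```

```bash
python3 snap.py g
python3 - <<'E'
from h import *
s=dict(np.load("scene1.npz"));t=dict(np.load("top1.npz"))
r=[tile(t,.6384,.2629,.0695,.08,300,(.0635,)),cv2.resize(s["color"][200:340,130:270],(300,300),interpolation=cv2.INTER_CUBIC)]
cv2.imwrite("pics/g.png",np.hstack(r))
E
```

```text
18.0 [0.4337 0.2578 0.1644] 0.04514722496923679 [ 0.3  0.2 -0. ] [-90.   -0.  -89.8]
```

View pics/g.png

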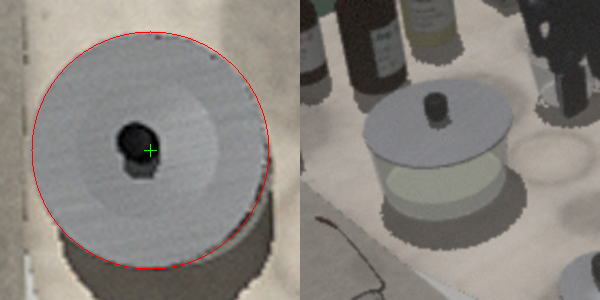

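>>> move_arm([
  [[0,0.045,-0.001,0],[0,0.09,-0.001,0],[0,0.125,-0.001,0],[0,0.14,-0.001,0],[0,0.1475,-0.001,0]],
])

```text
time: 18.5
ee_pos: [0.4319, 0.2576, 0.0161]
tcp_rot: [-90.1, -0.1, -89.8]
wrist_force: [0.4, -0.7, 0.5]
opening: 0.0454
```

>>> move_arm([
  [[0,0,0,0],[0,0,0,0],[0,0,0,0],[0,0,0,0]],
], claw=0.008)

```text
time: 18.9
ee_pos: [0.4331, 0.2585, 0.0189]
tcp_rot: [-89.9, 0.1, -89.8]
wrist_force: [0.5, -0.6, 7.0]
opening: 0.0177
```

>>> move_arm([
  [[0,0,0,0],[0,0,0,0],[0,0,0,0]],
])

```text
time: 19.2
ee_pos: [0.4332, 0.2585, 0.0189]
tcp_rot: [-89.9, 0.1, -89.8]
wrist_force: [-0.0, 0.6, 7.0]
opening: 0.0181
```

>>> move_arm([
  [[0,-0.01,0,0],[0,-0.035,0,0],[0,-0.075,0,0],[0,-0.115,0,0],[0.013,-0.145,0.02,0]],
])

```text
time: 19.7
ee_pos: [0.4514, 0.2459, 0.1659]
tcp_rot: [-89.9, 0.1, -89.7]
wrist_force: [0.2, 0.4, -0.3]
opening: 0.018
```

>>> move_arm([
  [[0.027,0,0.04,0],[0.055,0,0.08,0],[0.082,0,0.12,0],[0.11,0,0.16,0],[0.13,0,0.19,0]],
])

```text
time: 20.2
ee_pos: [0.6444, 0.1136, 0.1626]
tcp_rot: [-90.0, -0.0, -89.9]
wrist_force: [0.1, -0.1, -0.4]
opening: 0.0186
```

>>> move_arm([
  [[0.01,0,0.015,0],[0.015,0,0.021,0],[0.015,0,0.021,0],[0.015,0,0.021,0],[0.015,0,0.021,0]],
])

```text
time: 20.7
ee_pos: [0.6629, 0.1016, 0.1629]
tcp_rot: [-90.0, 0.0, -89.7]
wrist_force: [-0.5, 1.1, -0.5]
opening: 0.0184
```

```bash
python3 snap.py hh
python3 - <<'E'
from h import *
from workcell import get_obs
s=dict(np.load("scene1.npz"));z=get_obs()["ee_pos"][2]-.0189+.0125
a=tile(s,.6638,.1004,z,.055,350,(.038,))
b=cv2.resize(s["color"][100:280,170:350],(350,350),interpolation=cv2.INTER_CUBIC)
cv2.imwrite("pics/hh.png",np.hstack([a,b]))
E
```

```text
20.8 [0.6631 0.1015 0.1629] 0.018242433658965378 [-0.9 -0.4 -0.1] [-90.    0.  -89.7]
```

View pics/hh.png

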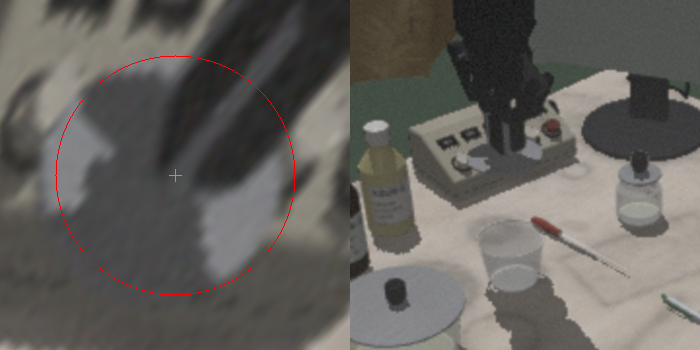

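Run:
```python
from h import *
c=dict(np.load("scene1.npz"));v,u=np.mgrid[:480,:640];d=c["range_z"]
p=np.stack([(u-c["cx"])/c["fx"]*d,(v-c["cy"])/c["fy"]*d,d],-1)[d>0]@c["T"][:3,:3].T+c["T"][:3,3]
m=(np.hypot(p[:,0]-.6638,p[:,1]-.1015)<.05)&(p[:,2]>.13)&(p[:,2]<.175);q=p[m]
q=q[np.abs(q[:,2]-np.median(q[:,2]))<.008]
A=np.c_[q[:,0]-.6638,q[:,1]-.1015,np.ones(len(q))];k=np.linalg.lstsq(A,q[:,2],rcond=None)[0];print(len(q),k,"res",np.std(A@k-q[:,2]))
(x,y),r=cv2.minEnclosingCircle(q[:,:2].astype(np.float32));print(x,y,r,q.min(0),q.max(0))
```

```text
496 [ 0.00248834 -0.00426119  0.15748085] res 0.0019081933798727974
0.6619154214859009 0.10557902604341507 0.039624523371458054 [0.62487053 0.06638157 0.15214428] [0.70144006 0.14343013 0.16546003]
```

Run:
```python
from h import *
for n in("scene1","scene_f"):
  try:c=dict(np.load(n+".npz"))
  except Exception: continue
  v,u=np.mgrid[:480,:640];d=c["range_z"]
  p=np.stack([(u-c["cx"])/c["fx"]*d,(v-c["cy"])/c["fy"]*d,d],-1)[d>0]@c["T"][:3,:3].T+c["T"][:3,3]
  for x0,y0,z0,r in((.6384,.2629,.071,.0635),(.6555,-.0798,.059,.025),(.6638,.1004,.1575,.038)):
    q=p[(np.hypot(p[:,0]-x0,p[:,1]-y0)<r+.012)&(abs(p[:,2]-z0)<.005)]
    lo,hi=np.percentile(q,[.5,99.5],axis=0);print(x0,y0,"ext centre",((lo+hi)/2).round(4),(hi-lo).round(4))
s=dict(np.load("scene1.npz"))
out=[]
for y0 in(.1004,.1045):
    out.append(tile(s,.6638 if y0<.102 else .6625,y0,.1565,.05,400,(.038,)))
cv2.imwrite("pics/i.png",np.hstack(out))
```

```text
0.6384 0.2629 ext centre [0.638  0.2662 0.0712] [0.1228 0.122  0.0081]
0.6555 -0.0798 ext centre [ 0.6566 -0.079   0.0591] [0.0495 0.0469 0.0094]
0.6638 0.1004 ext centre [0.6627 0.1048 0.1577] [0.0743 0.0736 0.0082]
```

View pics/i.png

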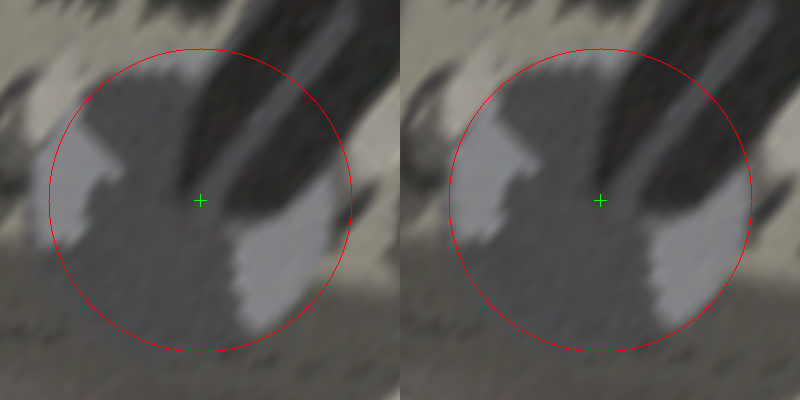

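>>> move_arm([
  [[0.003,0.03,0.001,0],[0.003,0.06,0.001,0],[0.003,0.08,0.001,0],[0.003,0.088,0.001,0],[0.003,0.093,0.001,0]],
])

```text
time: 21.3
ee_pos: [0.6643, 0.0981, 0.0691]
tcp_rot: [-90.0, -0.0, -89.8]
wrist_force: [-0.6, -0.3, -1.6]
opening: 0.0182
```

>>> move_arm([
  [[0,0.0015,0,0],[0,0.003,0,0],[0,0.004,0,0],[0,0.004,0,0]],
])

```text
time: 21.7
ee_pos: [0.665, 0.0978, 0.0658]
tcp_rot: [-90.0, 0.0, -89.8]
wrist_force: [-0.3, -0.5, -1.4]
opening: 0.0183
```

```bash
python3 snap.py j
python3 - <<'E'
from h import *
from workcell import get_obs
s=dict(np.load("scene1.npz"));o=get_obs()["ee_pos"];z=o[2]-.0189+.0125
a=tile(s,.6638,.1004,z,.05,400,(.038,))
b=cv2.resize(s["color"][190:270,215:295],(400,400),interpolation=cv2.INTER_CUBIC)
cv2.imwrite("pics/j.png",np.hstack([a,b]))
E
```

```text
21.8 [0.6649 0.0978 0.0657] 0.018340051897819804 [-0.  1. -1.] [-90.    0.  -89.8]
```

View pics/j.png

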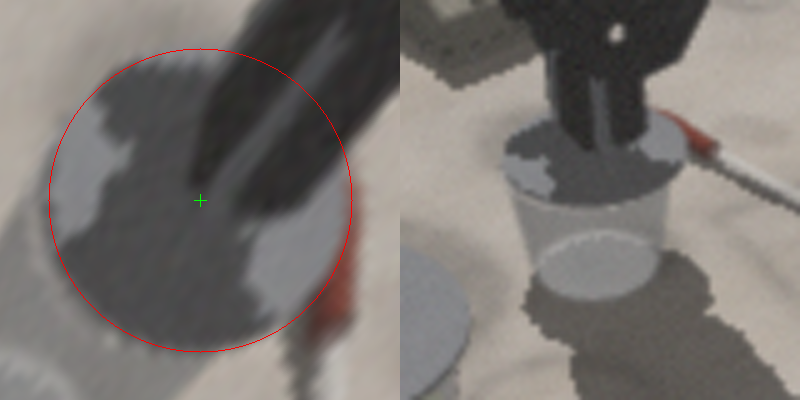

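>>> move_arm([
  [[0,0.001,0,0],[0,0.002,0,0],[0,0.002,0,0]],
])

```text
time: 22.1
ee_pos: [0.6647, 0.0977, 0.0631]
tcp_rot: [-90.0, -0.0, -89.8]
wrist_force: [-0.3, 0.2, -0.9]
opening: 0.0185
```

>>> move_arm([
  [[0,0.0015,0,0],[0,0.0015,0,0]],
])

```text
time: 22.3
ee_pos: [0.6648, 0.0978, 0.0629]
tcp_rot: [-89.9, 0.0, -89.8]
wrist_force: [-1.7, 0.0, 7.3]
opening: 0.0184
```

Seated at the expected height (0.0629). Release and retreat.

>>> move_arm([
  [[0,0,0,0],[0,0,0,0],[0,0,0,0]],
], claw=0.045)

```text
time: 22.6
ee_pos: [0.6647, 0.0977, 0.0616]
tcp_rot: [-90.0, -0.0, -89.8]
wrist_force: [0.0, -0.0, 0.4]
opening: 0.0449
```

>>> move_arm([
  [[0,-0.02,0,0],[0,-0.06,0,0],[0,-0.1,0,0],[0.03,-0.12,-0.03,0],[0.06,-0.12,-0.06,0]],
])

```text
time: 23.1
ee_pos: [0.6059, 0.0375, 0.1848]
tcp_rot: [-89.7, 0.0, -89.7]
wrist_force: [-0.2, -1.0, -0.0]
opening: 0.0451
```

>>> move_arm([
  [[0.03,0,-0.04,0],[0.06,0,-0.08,0],[0.09,0,-0.12,0],[0.12,0,-0.16,0],[0.15,0,-0.2,0]],
])

```text
time: 23.6
ee_pos: [0.4037, -0.1139, 0.1817]
tcp_rot: [-90.0, -0.0, -89.8]
wrist_force: [0.5, -0.8, 1.0]
opening: 0.0449
```

>>> move_arm([
  [[0.04,0,0,0],[0.08,0,0,0],[0.1,0,0,0],[0.1,0,0,0],[0.1,0,0,0]],
])

```text
time: 24.1
ee_pos: [0.4056, -0.2132, 0.1816]
tcp_rot: [-90.0, 0.0, -89.9]
wrist_force: [0.5, 0.3, 0.2]
opening: 0.0449
```

```bash
python3 snap.py k
python3 - <<'E'
from h import *
s=dict(np.load("scene1.npz"));t=dict(np.load("top1.npz"))
a=cv2.resize(s["color"][150:310,150:450],(800,427),interpolation=cv2.INTER_CUBIC)
L=[(.6384,.2629,.0695,.08,.0635),(.6638,.1004,.0555,.05,.038),(.6555,-.0798,.0575,.04,.025),(.5287,-.235,.090,.05,.021)]
b=np.hstack([tile(t,x,y,z,h,172,(r,)) for x,y,z,h,r in L]);b=cv2.copyMakeBorder(b,0,0,0,800-b.shape[1],cv2.BORDER_CONSTANT)
cv2.imwrite("pics/k.png",np.vstack([a,b]))
for n in("scene1","top1"):
  c=dict(np.load(n+".npz"));v,u=np.mgrid[:480,:640];d=c["range_z"]
  p=np.stack([(u-c["cx"])/c["fx"]*d,(v-c["cy"])/c["fy"]*d,d],-1)[d>0]@c["T"][:3,:3].T+c["T"][:3,3]
  for x0,y0,z0,r in((.6384,.2629,.071,.0635),(.6638,.1004,.057,.038),(.6555,-.0798,.059,.025),(.5287,-.235,.091,.021)):
    q=p[(np.hypot(p[:,0]-x0,p[:,1]-y0)<r-.004)&(abs(p[:,2]-z0)<.006)];A=np.c_[q[:,0]-x0,q[:,1]-y0,np.ones(len(q))]
    k=np.linalg.lstsq(A,q[:,2],rcond=None)[0];print(n,x0,len(q),"slope deg",np.degrees(k[:2]).round(1),"z",k[2].round(4),"exp",z0)
E
```

```text
24.2 [ 0.4059 -0.2125  0.1818] 0.04510187299773968 [ 0.2  0.2 -1.2] [-90.    0.  -89.8]
scene1 0.6384 1831 slope deg [-0.  0.] z 0.0713 exp 0.071
scene1 0.6638 407 slope deg [-0.1  0.1] z 0.0577 exp 0.057
scene1 0.6555 129 slope deg [ 2.4 -1.9] z 0.06 exp 0.059
scene1 0.5287 93 slope deg [ 1.8 -1.5] z 0.0916 exp 0.091
top1 0.6384 3232 slope deg [ 0.  -0.1] z 0.0705 exp 0.071
top1 0.6638 969 slope deg [-0.  -0.2] z 0.0568 exp 0.057
top1 0.6555 307 slope deg [-0.2 -0.4] z 0.0589 exp 0.059
top1 0.5287 310 slope deg [-0.9 -1.9] z 0.091 exp 0.091
```

View pics/k.png

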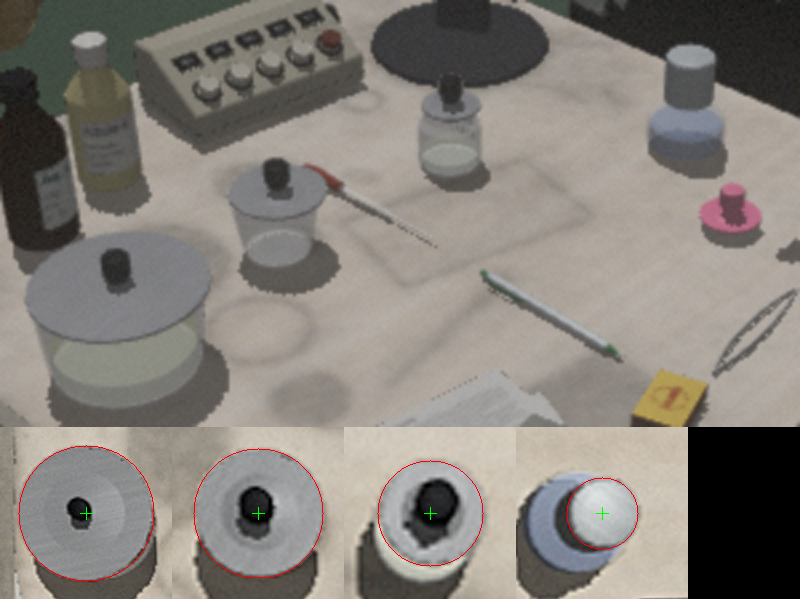

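All four covers sit centred, level and at their expected heights, and the gripper is clear.

```bash
python3 -c "
from workcell import *
print(job_done())"
```

```text
the job is handed in; nothing more can be done
None
```

The staining desk is closed up and handed in at about 24 s of the 88 s allowed. I put the snuffer cap on the spirit lamp first. Then I closed the jar with the small steel lid, the bowl with the large one and the cup with the middle one. The pink look-alike was not touched.

**Seating:** each cover met its vessel with a light contact of about 6–8 N, and the lids did so at the expected height. In the last images all four covers are centred on vessels that still stand where they were. Measured heights agree with the expected values to within 1 mm.

**Level:** the bowl and cup lids read level to about 0.2° in both cameras. The jar lid reads level from above, within 0.4°. The scene camera shows about 2–3° for it, from few points that include the knob's edge. The cap reads about 2°, over a small domed top.

**Disagreement during the work:** before I lowered the middle lid, the scene camera put it about 4 mm off to the side, while the arm's reading put it about 1 mm off. I shifted it 3 mm, and it then looked aligned and went down freely.

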